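# Slide a sizing gauge out of its groove and bring it to the lathe tub

### The arm

A 6-joint arm with a two-finger parallel gripper is mounted at the origin on the work surface. World frame = base frame: x ahead of the robot, y to its left, z up, the work surface at z = 0. Lengths are in m, angles in rad, forces in N, time in s.
With the tool pointing down it reaches from about 0.35 to 0.925 m from the base axis. Payload 6.4 kg.
Tool frame: the origin (TCP) lies at the centre of the arm's flange, where the gripper is bolted on; the fingertips stand 173 mm ahead of it and the grasp point (between the pads) lies grip_depth ahead of it (grip_depth is the distance from the TCP to the grasp point, in m); z points along the fingers, y is the line along which they close (so a half turn about z gives the same grasp; the last joint's range is limited). The gripper opens to 85 mm and grips with 20 to 120 N. Pads are 22 mm wide; open, the fingers measure 114 mm over their backs; the gripper's body (76 mm by 85 mm) begins 54 mm behind the grasp point. The pads swing forward as they close: fully open they stand 13 mm farther back than shut.
Start: joints at [-1.476, 0.245, 1.558, -0, 1.339, -0.174], TCP at [0.173, -0.627, 0.405] pointing down, gripper open.
Joint ranges: [-3.13, 3.13], [-1.02, 2.26], [0.13, 2.54], [-0.95, 4.09], [0.21, 2.88], [-2.74, 2.74]. Speed limits (rad/s): [2.57, 2.57, 3.14, 3.14, 3.14, 3.14].

### API

Orientations are given as a rotation vector (axis times angle).
In Python, from workcell import * gives the robot as it stands. The module is installed in compiled form; this text tells all that it offers.
- The arm moves only by the tool move_arm, never from a script. Its argument "motion" is a list of rows, each an object of numbers: "x", "y", "z": the shift along the tool's x, y, z in mm; "yaw": the turn about the tool's z in rad. A call has 1 to 12 rows; each row is the pose to reach, as a shift and turn from the pose commanded when the call began, along the tool's axes at that moment; what a row does not reach only later rows make up. A row lasts 1/12 s, in which the tool goes at most 41.7 mm and 7.16 degrees, less where a joint would pass 70% of its speed; a pose out of reach is approached as far as the arm can. A call with a gripper value outside its range is refused whole. "grip" is the finger opening in mm, from 0 to 85.4, set as the call begins (left out, the last holds). The fingers move at their own pace and stop on an object; "squeeze" is the grip in N (left out, the last holds). Time passes only in rows, so rows that repeat a pose let the fingers close. It gives the time, the measured TCP pose, the force, the opening and the grip force at its end, in the units of the state.
- state(): the state, without advancing time (a new reading comes with each control period).
- get_image(name): name is "scene" or "top" or "wrist"; returns (picture, depth): 400x640x3 uint8, red, green, blue; 400x640 float32, m along the optical axis (not along the pixel's ray), 0 where there is no reading.
- camera_info(name): a dict with "K" (3x3 intrinsics, pixels), "k1" (the pictures are not rectified: a ray, as slopes to the right and down, at radius r is drawn at 1 + k1 r^2 times it, then the intrinsics apply), "position" and "rotation" of the camera in the world. Camera axes: x right, y up, looking along -z (the intrinsics and any distortion apply to the point x, -y, -z); pixel columns grow to the right and rows downward; lengths in m; the calibration is good to about 2 mm. A picture is of the moment at which its call begins: read the wrist's pose just before it. camera_info takes no time and is no camera call; for the wrist camera it gives the pose at the moment of the call.
- finish_job(): hands the job in; it is judged then, once.
The state is a dict: "time_s": time; "joint_pos": joint angles; "qd": joint speeds; "joint_efforts": joint torques, N m; "eef_pos": TCP position; "orientation": TCP orientation; "contact_force": force on the tool from outside, world axes, zero at the start; "wrist_torque": the same for the moment, N m; "gripper_width": opening from 0.0 (shut) to 1.0 (fully open); "grasp_force": force on a finger pad.
Only numpy, scipy, OpenCV 4.12 (cv2) and the standard library are available. Lean on these libraries where they do the work, as an engineer would, in place of code of your own. Each camera call takes 0.05 s, during which the arm holds its last target. There are 200 camera calls.

### The job

The blue sizing gauge lies flush in its groove on the little plywood stand, where nothing can get hold of it: slide it along the groove until about a third of it sticks out over the stand's far end (the end away from the robot), then grip the part that sticks out and lift it off. Lay it flat inside the cream tub and let go; leave the red gauge in its groove.

Things in the scene. Friction and masses are not known exactly. Their poses are not given: they have to be found in the camera images.
- blue_gauge: Blue flat metal plate, 130 (x) by 60 (y) by 5 mm, about 0.1 kg, three holes along its middle. Origin: centre of its underside; x along the groove towards the stand's far end. At the start its leading end is 8 to 37 mm short of that edge, and over 20 mm of groove is free behind it. It stays where it is pushed; it tips off if more than half overhangs.
- red_gauge: A red gauge plate of the same size and shape in the other groove of the stand; to be left there. Origin: centre of its underside. Which of the two grooves holds which gauge varies.
- stand: Fixed plywood stand, 190 (x) by 156 (y) mm. Origin: centre of its foot on the bench; x runs along the grooves to the far end, away from the robot. Two straight grooves, open at both ends, 66 mm wide, 5 mm deep, centre lines at y = +37 and -37 mm, floors 60 mm above the bench; ribs between and beside them rise to 65 mm, flush with the gauges. Far edge at x = +95 mm, free space beyond it.
- tub: Cream plastic tub, fixed, open at the top: outside 240 mm (its x) by 200 mm (its y) by 45 mm high, walls and floor 5 mm thick. Origin: centre of its underside on the bench; z up.
Not all that is in view belongs to the job. Of the things like the blue_gauge, leave any that is pink or yellow; of the rest the smaller one is meant.

How it is judged:
By the outcome, as a careful person would: the job done as asked, in the order asked, and still so for the second after the job is handed in, with the robot touching nothing.
It also fails if it takes over 48 s, if anything falls off the work surface, if the arm or the gripper's body presses on something with over 40 N, if the wrist force passes 120 N, or if a joint passes its speed limit or range.

## Working session

There is one attempt and no reset: what is moved stays moved. The work goes in short steps, Python scripts to look and compute and a tool call to move; the robot and the scene stay as the last step left them, time stands still between calls to the robot, and variables do not carry over. Pictures are saved under pics/ and viewed, at most 10 in all, crops included, and the job is handed in when it is done.

Besides the shell and the picture viewer there is one more tool, called after ">>>" as name(argument=value, ...) on one line, values as JSON. move_arm: Moves the arm, as the interface text tells. Its arguments: {"type":"object","properties":{"motion":{"type":"array"},"grip":{"type":"number"},"squeeze":{"type":"number"}},"required":["motion"]}

```bash
mkdir -p pics
cat > h.py <<'E'
from workcell import *
import numpy as np, cv2
from scipy.spatial.transform import Rotation as R
def grab(n,f=None):
    ci=camera_info(n); im,d=get_image(n)
    if f: cv2.imwrite('pics/'+f,im[:,:,::-1])
    return ci,im,d
def ray(ci,uv):
    K=np.array(ci['K']);uv=np.atleast_2d(np.array(uv,float))
    p=np.c_[(uv[:,0]-K[0,2])/K[0,0],(uv[:,1]-K[1,2])/K[1,1]];q=p.copy()
    for _ in range(20): q=p/(1+ci['k1']*(q**2).sum(1,keepdims=True))
    rot=np.array(ci['rotation'])
    if rot.shape!=(3,3): rot=R.from_rotvec(rot).as_matrix()
    return np.array(ci['position']),np.c_[q[:,0],-q[:,1],-np.ones(len(q))]@rot.T
def onz(ci,uv,z):
    o,d=ray(ci,uv);return o+d*((z-o[2])/d[:,2])[:,None]
E
python3 - <<'E'
from h import *
ci,im,d=grab('top','top.png');np.savez('top.npz',im=im,d=d)
c2,_,_=grab('scene','scene.png')
print(ci,c2);print(state())
E
```

```text
{'K': array([[453.74013053,   0.        , 318.44439822],
       [  0.        , 453.74013053, 193.73110281],
       [  0.        ,   0.        ,   1.        ]]), 'k1': -0.10497039088852389, 'position': array([0.27850823, 0.00187065, 1.32798801]), 'rotation': array([ 0.06585595, -0.09290617, -1.57371611])} {'K': array([[441.55390807,   0.        , 324.09239641],
       [  0.        , 441.55390807, 190.21697146],
       [  0.        ,   0.        ,   1.        ]]), 'k1': -0.10743926612908108, 'position': array([1.25918877, 0.26207746, 0.90773511]), 'rotation': array([0.57542292, 0.76227712, 1.76264129])}
{'time_s': 0.1, 'joint_pos': array([-1.47611662e+00,  2.45769139e-01,  1.55886471e+00, -7.21840166e-06,
        1.33872004e+00, -1.74108248e-01]), 'qd': array([ 0.00097411, -0.00021859, -0.00147636, -0.00122821,  0.00036119,
       -0.00042309]), 'joint_efforts': array([ 4.08110336e-04, -4.30668747e+01, -3.27130795e+01, -1.97591512e-04,
        2.82204535e-03,  6.41446704e-06]), 'eef_pos': array([ 0.17259742, -0.62646517,  0.40368905]), 'orientation': array([-3.11151940e+00, -4.20708053e-01, -9.87635730e-05]), 'contact_force': array([-0.31640436, -0.38893086, -0.40953834]), 'wrist_torque': array([ 0.01817198, -0.0156918 ,  0.00409866]), 'grasp_force': 0.0, 'gripper_width': 1.0025339508563176}
```

View pics/top.png

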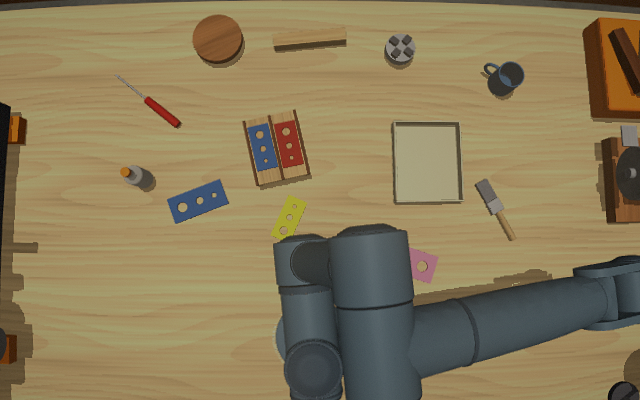

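View pics/scene.png

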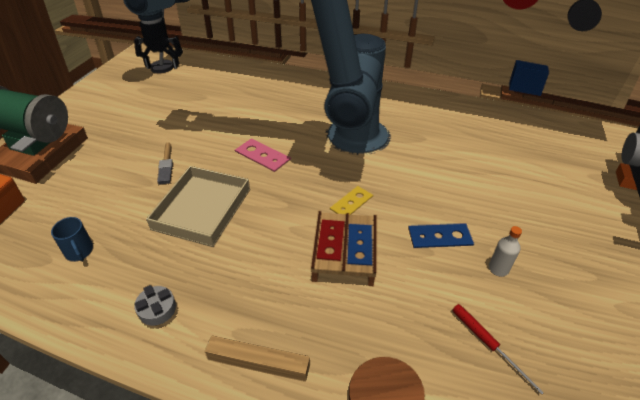

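The top view shows the stand at about (276,147), with the blue gauge in its left groove (262,147) and the red gauge in its right groove (288,143). The cream tub is at (427,162). The larger blue plate on the bench at (198,201), the yellow one and the pink one are distractors. The scene view agrees.

```bash
cat > m.py <<'E'
from h import *
def meas(ci,im,boxes,zs):
    hsv=cv2.cvtColor(im,cv2.COLOR_RGB2HSV); out={}
    M={'blue':((100,110,40),(125,255,255)),'red':((0,140,60),(8,255,255)),'tub':((18,20,110),(40,110,255))}
    for n,(x0,y0,x1,y1) in boxes.items():
        m=cv2.inRange(hsv,*M[n]); k=np.zeros_like(m);k[y0:y1,x0:x1]=m[y0:y1,x0:x1]
        cs,_=cv2.findContours(k,cv2.RETR_EXTERNAL,cv2.CHAIN_APPROX_NONE)
        c=max(cs,key=cv2.contourArea)[:,0].astype(float)
        p=onz(ci,c,zs[n])[:,:2]
        r=cv2.minAreaRect((p*1000).astype(np.float32)); out[n]=(r,cv2.boxPoints(r))
        print(n,np.round(r[0]),np.round(r[1]),'\n',np.round(out[n][1]).tolist())
    return out
E
python3 - <<'E'
from m import *
z=np.load('top.npz');ci=camera_info('top')
meas(ci,z['im'],{'blue':(235,115,285,180),'red':(270,110,310,175),'tub':(380,110,475,215)},{'blue':.065,'red':.065,'tub':.005})
print(onz(ci,[[392,122],[461,122],[463,204],[393,205]],.045).round(3))
cr=z['im'][85:215,220:480][:,:,::-1];cv2.imwrite('pics/c.png',cv2.resize(cr,None,fx=3,fy=3,interpolation=cv2.INTER_CUBIC))
E
```

```text
blue [541. 138.] [127.  57.] 
 [[473.0, 151.0], [486.0, 95.0], [609.0, 124.0], [596.0, 180.0]]
red [550.  65.] [129.  60.] 
 [[480.0, 80.0], [493.0, 22.0], [619.0, 49.0], [607.0, 107.0]]
tub [ 510. -350.] [291. 321.] 
 [[347.0, -492.0], [668.0, -498.0], [674.0, -207.0], [352.0, -201.0]]
[[ 0.618 -0.236  0.045]
 [ 0.619 -0.442  0.045]
 [ 0.377 -0.437  0.045]
 [ 0.375 -0.233  0.045]]
```

View pics/c.png

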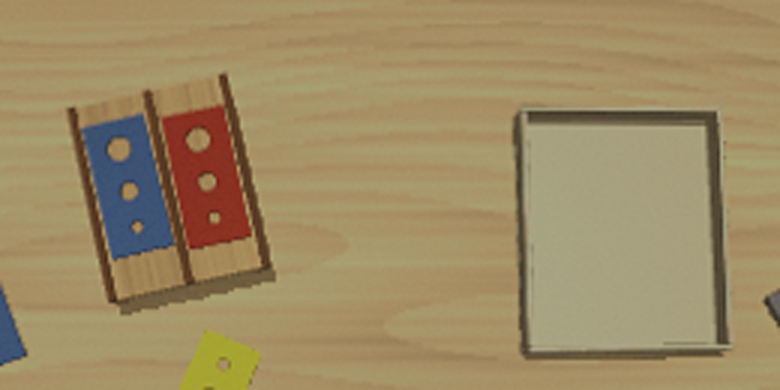

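The crop gives the stand's top corners as far-left (70,107), far-right (226,73), near-left (112,302) and near-right (272,268). The tub rim runs from (520,110) to (730,350).

```bash
cat >> h.py <<'E'
def delta(p,phi=None):
    s=state();Rm=R.from_rotvec(s['orientation']).as_matrix()
    d=Rm.T@(np.array(p)-s['eef_pos'])*1000
    cur=np.arctan2(Rm[1,0],Rm[0,0])
    print('t',s['time_s'],'tcp',s['eef_pos'].round(4),'xdir deg',np.degrees(cur).round(2),'delta mm',d.round(1),'yaw',None if phi is None else round(cur-np.radians(phi),4),'F',s['contact_force'].round(1),'w',round(float(s['gripper_width']),3),'g',s['grasp_force'])
E
python3 - <<'E'
from h import *
import workcell
print(getattr(workcell,'grip_depth',None))
ci=camera_info('top')
p=onz(ci,[[243.3,120.7],[295.3,109.3],[310.7,174.3],[257.3,185.7]],.065);print(p.round(3))
c=camera_info('wrist');print(c['position'],R.from_rotvec(c['rotation']).as_matrix().round(2) if np.shape(c['rotation'])==(3,) else c['rotation'])
delta([.46,-.25,.405],12.9);delta([.452,.117,.405],12.9)
E
```

```text
0.1547
[[0.617 0.193 0.065]
 [0.65  0.045 0.065]
 [0.461 0.001 0.065]
 [0.43  0.151 0.065]]
[ 0.23715551 -0.6074572   0.37414105] [[ 0.27  0.93  0.26]
 [-0.96  0.26  0.07]
 [-0.   -0.26  0.96]]
t 0.1 tcp [ 0.1726 -0.6265  0.4037] xdir deg 15.4 delta mm [ 377.1 -286.6   -0.7] yaw 0.0436 F [-0.3 -0.4 -0.4] w 1.003 g 0.0
t 0.1 tcp [ 0.1726 -0.6265  0.4037] xdir deg 15.4 delta mm [ 4.668e+02 -6.426e+02 -1.000e-01] yaw 0.0436 F [-0.3 -0.4 -0.4] w 1.003 g 0.0
```

>>> move_arm(motion=[{"x": 377,"y": -287,"yaw": 0.044},{"x": 377,"y": -287,"yaw": 0.044},{"x": 377,"y": -287,"yaw": 0.044},{"x": 377,"y": -287,"yaw": 0.044},{"x": 377,"y": -287,"yaw": 0.044},{"x": 377,"y": -287,"yaw": 0.044},{"x": 377,"y": -287,"yaw": 0.044},{"x": 377,"y": -287,"yaw": 0.044},{"x": 377,"y": -287,"yaw": 0.044},{"x": 377,"y": -287,"yaw": 0.044},{"x": 377,"y": -287,"yaw": 0.044},{"x": 377,"y": -287,"yaw": 0.044}], grip=0)

```text
invalid input at $.motion[0]: expected keys x, y, z, yaw
```

```bash
python3 -c "
from h import *
delta([.541,.1,.4],12.9)"
```

```text
t 0.1 tcp [ 0.1726 -0.6265  0.4037] xdir deg 15.4 delta mm [ 548.1 -602.5    4.9] yaw 0.0436 F [-0.3 -0.4 -0.4] w 1.003 g 0.0
```

>>> move_arm(motion=[{"x": 377,"y": -287,"z": 0,"yaw": 0.044},{"x": 377,"y": -287,"z": 0,"yaw": 0.044},{"x": 377,"y": -287,"z": 0,"yaw": 0.044},{"x": 377,"y": -287,"z": 0,"yaw": 0.044},{"x": 377,"y": -287,"z": 0,"yaw": 0.044},{"x": 377,"y": -287,"z": 0,"yaw": 0.044},{"x": 377,"y": -287,"z": 0,"yaw": 0.044},{"x": 377,"y": -287,"z": 0,"yaw": 0.044},{"x": 377,"y": -287,"z": 0,"yaw": 0.044},{"x": 377,"y": -287,"z": 0,"yaw": 0.044},{"x": 377,"y": -287,"z": 0,"yaw": 0.044},{"x": 377,"y": -287,"z": 0,"yaw": 0.044}], grip=0)

```text
time_s: 1.1
eef_pos: [0.4616, -0.2461, 0.4043]
orientation: [-3.119, -0.358, -0.001]
contact_force: [-0.4, -1.1, -0.3]
gripper_width: 0.001
grasp_force: 0.0
```

```bash
python3 -c "
from h import *
delta([.541,.1,.4],12.9)"
```

```text
t 1.1 tcp [ 0.4616 -0.2461  0.4043] xdir deg 13.11 delta mm [ 155.8 -319.     4.9] yaw 0.0037 F [-0.4 -1.1 -0.3] w 0.001 g 0.0
```

>>> move_arm(motion=[{"x": 156,"y": -319,"z": 0,"yaw": 0},{"x": 156,"y": -319,"z": 0,"yaw": 0},{"x": 156,"y": -319,"z": 0,"yaw": 0},{"x": 156,"y": -319,"z": 0,"yaw": 0},{"x": 156,"y": -319,"z": 0,"yaw": 0},{"x": 156,"y": -319,"z": 0,"yaw": 0},{"x": 156,"y": -319,"z": 0,"yaw": 0},{"x": 156,"y": -319,"z": 0,"yaw": 0},{"x": 156,"y": -319,"z": 0,"yaw": 0},{"x": 156,"y": -319,"z": 0,"yaw": 0},{"x": 156,"y": -319,"z": 0,"yaw": 0},{"x": 156,"y": -319,"z": 0,"yaw": 0}])

```text
time_s: 2.1
eef_pos: [0.5407, 0.0955, 0.4043]
orientation: [3.122, 0.352, -0.001]
contact_force: [0.0, -0.3, 0.7]
gripper_width: 0.001
grasp_force: 0.0
```

```bash
python3 -c "
from m import *
ci,im,d=grab('wrist','w1.png')
np.savez('w1.npz',im=im,ci=ci,d=d)
delta([.541,.1,.4],12.9)
meas(ci,im,{'blue':(0,0,640,400),'red':(0,0,640,400)},{'blue':.065,'red':.065})"
```

```text
t 2.15 tcp [0.5407 0.0951 0.4044] xdir deg 12.82 delta mm [ 1.4 -4.8  4.4] yaw -0.0015 F [-0.2 -0.1  0.5] w -0.001 g 0.0
blue [540. 142.] [130.  60.] 
 [[470.0, 155.0], [484.0, 97.0], [610.0, 128.0], [596.0, 186.0]]
red [549.  68.] [130.  60.] 
 [[479.0, 84.0], [491.0, 25.0], [618.0, 52.0], [606.0, 110.0]]
```

View pics/w1.png

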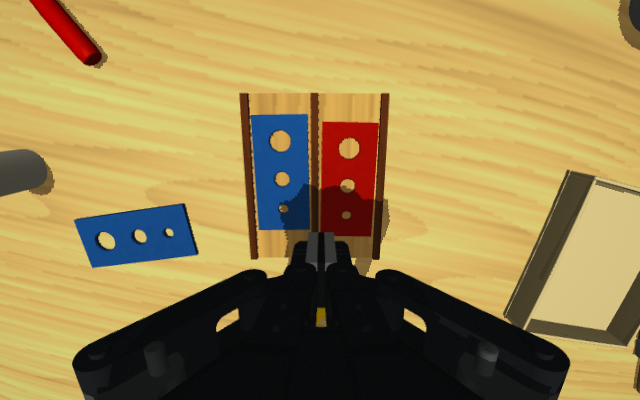

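The wrist view shows the stand's far edge along row 94 (cols 240–389) and its near edge at row 259. The blue gauge spans rows 114–230. The closed fingertips are at about (320,235).

```bash
python3 -c "
from h import *
ci=np.load('w1.npz',allow_pickle=True)['ci'].item()
p=onz(ci,[[240,94],[389,94],[379,259],[251,259]],.065)*1000
print(p.round(1))
f=p[:2].mean(0)[:2];n=p[2:].mean(0)[:2];u=(f-n)/np.linalg.norm(f-n);print('phi',np.degrees(np.arctan2(u[1],u[0])),np.linalg.norm(f-n))
v=np.array([-u[1],u[0]]);c=(f+n)/2
for q in ((540,142),(549,68),(470,155),(484,97),(610,128),(596,186)): print(q,((q-c)@u).round(1),((q-c)@v).round(1))
# pre-push: 28 behind rear at groove centreline
rear=((477-c[0])*u[0]+(126-c[1])*u[1]);t=c+u*(rear-28)+v*37;print('c',c,'rear',rear,'pre',t)
delta([*(t/1000),.30],np.degrees(np.arctan2(u[1],u[0])))
"
```

```text
[[614.4 200.2  65. ]
 [648.9  48.6  65. ]
 [464.3   6.7  65. ]
 [429.5 158.5  65. ]]
phi 12.738024013999658 189.4113110920869
(540, 142) 9.2 37.4
(549, 68) 1.6 -36.8
(470, 155) -56.2 65.5
(484, 97) -55.4 5.9
(610, 128) 74.4 8.3
(596, 186) 73.5 68.0
c [539.29851376 103.48842176] rear -55.801591379477145 pre [449.4011493  121.10008212]
t 2.15 tcp [0.5407 0.0951 0.4044] xdir deg 12.82 delta mm [-83.2 -45.7 104.4] yaw 0.0014 F [-0.2 -0.1  0.5] w -0.001 g 0.0
```

>>> move_arm(motion=[{"x": -83,"y": -46,"z": 60,"yaw": 0},{"x": -83,"y": -46,"z": 60,"yaw": 0},{"x": -83,"y": -46,"z": 60,"yaw": 0},{"x": -83,"y": -46,"z": 145,"yaw": 0},{"x": -83,"y": -46,"z": 145,"yaw": 0},{"x": -83,"y": -46,"z": 145,"yaw": 0},{"x": -83,"y": -46,"z": 160,"yaw": 0},{"x": -83,"y": -46,"z": 164,"yaw": 0},{"x": -83,"y": -46,"z": 167,"yaw": 0},{"x": -83,"y": -46,"z": 168,"yaw": 0},{"x": -83,"y": -46,"z": 168,"yaw": 0}])

```text
time_s: 3.07
eef_pos: [0.4504, 0.122, 0.238]
orientation: [3.122, 0.352, 0.003]
contact_force: [-0.3, -0.3, 1.0]
gripper_width: -0.0
grasp_force: 0.0
```

```bash
python3 -c "
from h import *
delta([.4494,.1211,.235],12.74)
grab('wrist','w2.png')"
```

```text
t 3.0667 tcp [0.4504 0.122  0.238 ] xdir deg 12.85 delta mm [-1.1  0.7  3. ] yaw 0.002 F [-0.3 -0.3  1. ] w -0.0 g 0.0
```

View pics/w2.png

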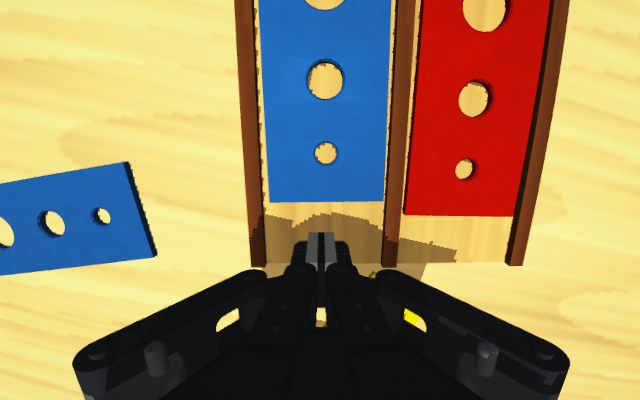

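The fingers are behind the blue gauge's rear end (row 200), at about (320,240), over the groove and centred. I'll go down gently to feel for the floor.

>>> move_arm(motion=[{"x": 0,"y": 0,"z": 1,"yaw": 0},{"x": 0,"y": 0,"z": 2,"yaw": 0},{"x": 0,"y": 0,"z": 3,"yaw": 0},{"x": 0,"y": 0,"z": 3,"yaw": 0}])

```text
time_s: 3.45
eef_pos: [0.4496, 0.1223, 0.2336]
orientation: [-3.122, -0.353, 0.0]
contact_force: [0.8, 0.1, -0.3]
gripper_width: -0.003
grasp_force: 0.0
```

>>> move_arm(motion=[{"x": 3,"y": 0,"z": -1,"yaw": 0},{"x": 9,"y": 0,"z": -1,"yaw": 0},{"x": 13,"y": 0,"z": -1,"yaw": 0},{"x": 18,"y": 0,"z": -1,"yaw": 0},{"x": 24,"y": 0,"z": -1,"yaw": 0},{"x": 30,"y": 0,"z": -1,"yaw": 0},{"x": 37,"y": 0,"z": -1,"yaw": 0},{"x": 44,"y": 0,"z": -1,"yaw": 0},{"x": 51,"y": 0,"z": -1,"yaw": 0},{"x": 56,"y": 0,"z": -1,"yaw": 0},{"x": 59,"y": 0,"z": -1,"yaw": 0},{"x": 60,"y": 0,"z": -1,"yaw": 0}])

```text
time_s: 4.45
eef_pos: [0.5087, 0.1357, 0.2347]
orientation: [3.122, 0.352, 0.0]
contact_force: [-0.8, -0.3, 0.4]
gripper_width: -0.0
grasp_force: 0.3
```

```bash
python3 -c "
from m import *
delta([.4494,.1211,.235],12.74)
ci,im,d=grab('top','t3.png')
o=meas(ci,im,{'blue':(235,80,285,180)},{'blue':.065})
u=np.array([.9754,.2205]);c=np.array([539.3,103.5])
print(((o['blue'][1]-c)@u).round(1))
grab('wrist','w3.png')"
```

```text
t 4.45 tcp [0.5087 0.1357 0.2347] xdir deg 12.88 delta mm [-61.1   1.   -0.3] yaw 0.0025 F [-0.8 -0.3  0.4] w -0.0 g 0.3353837283430039
blue [635. 157.] [30. 57.] 
 [[618.0, 185.0], [621.0, 128.0], [651.0, 130.0], [648.0, 187.0]]
[ 94.4  85.3 115.1 124.2]
```

View pics/w3.png

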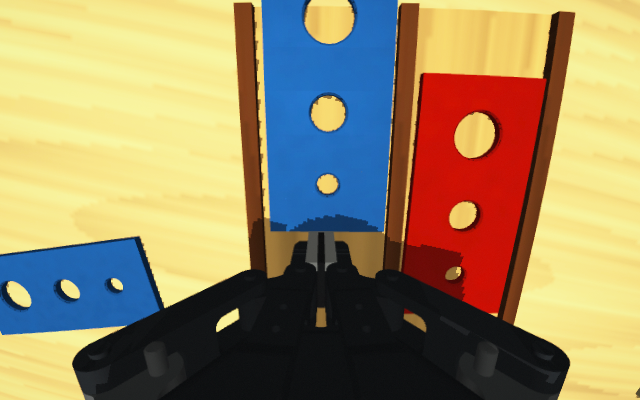

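The gauge is in contact: its rear edge is at row 232, right at the fingertips (320,235), and it moves straight. About 21 mm of pushing remains.

>>> move_arm(motion=[{"x": 4,"y": 0,"z": 0,"yaw": 0},{"x": 9,"y": 0,"z": 0,"yaw": 0},{"x": 14,"y": 0,"z": 0,"yaw": 0},{"x": 18,"y": 0,"z": 0,"yaw": 0},{"x": 20,"y": 0,"z": 0,"yaw": 0},{"x": 21,"y": 0,"z": 0,"yaw": 0},{"x": 21,"y": 0,"z": 0,"yaw": 0}])

```text
time_s: 5.13
eef_pos: [0.5289, 0.1403, 0.2347]
orientation: [-3.122, -0.352, -0.0]
contact_force: [0.1, -0.4, 0.2]
gripper_width: 0.0
grasp_force: 0.0
```

```bash
python3 -c "
from m import *
ci,im,d=grab('wrist')
m=cv2.inRange(cv2.cvtColor(im,cv2.COLOR_RGB2HSV),(100,110,40),(125,255,255))
r=[np.nonzero(m[:,c])[0].max() for c in (290,305,345,360)];print(r)
p=onz(ci,[[c,a] for c,a in zip((290,305,345,360),r)],.065)[:,:2]*1000
u=np.array([.9754,.2205]);c=np.array([539.3,103.5]);v=np.array([-u[1],u[0]])
print('rear',((p-c)@u).round(1))
delta([.5,.13,.4],12.74)
"
```

```text
[np.int64(230), np.int64(230), np.int64(230), np.int64(230)]
rear [9.4 9.4 9.5 9.5]
t 5.1833 tcp [0.5287 0.1403 0.2347] xdir deg 12.88 delta mm [ -30.3    3.6 -165.3] yaw 0.0024 F [-0.1  0.6  0.3] w 0.0 g 0.0
```

Rear edge at +9.4, so the overhang is about 44 mm, a third of the gauge. Next I back off, rise, and move over the overhang with the gripper open.

>>> move_arm(motion=[{"x": -5,"y": 0,"z": 0,"yaw": 0},{"x": -5,"y": 0,"z": -35,"yaw": 0},{"x": -5,"y": 0,"z": -70,"yaw": 0},{"x": 20,"y": 1,"z": -70,"yaw": 0},{"x": 55,"y": 1,"z": -70,"yaw": 0},{"x": 90,"y": 1,"z": -70,"yaw": 0},{"x": 115,"y": 1,"z": -70,"yaw": 0},{"x": 122,"y": 1,"z": -70,"yaw": 0},{"x": 122,"y": 1,"z": -70,"yaw": 0}])

```text
time_s: 5.93
eef_pos: [0.6485, 0.1665, 0.3045]
orientation: [-3.122, -0.352, -0.0]
contact_force: [0.0, 0.2, -0.5]
gripper_width: -0.0
grasp_force: 0.0
```

>>> move_arm(motion=[{"x": 0,"y": 0,"z": 0,"yaw": 0},{"x": 0,"y": 0,"z": 0,"yaw": 0},{"x": 0,"y": 0,"z": 0,"yaw": 0},{"x": 0,"y": 0,"z": 0,"yaw": 0},{"x": 0,"y": 0,"z": 0,"yaw": 0},{"x": 0,"y": 0,"z": 0,"yaw": 0},{"x": 0,"y": 0,"z": 0,"yaw": 0},{"x": 0,"y": 0,"z": 0,"yaw": 0}], grip=85)

```text
time_s: 6.6
eef_pos: [0.6477, 0.1665, 0.3048]
orientation: [3.122, 0.352, 0.0]
contact_force: [0.3, -0.8, -0.3]
gripper_width: 1.0
grasp_force: 0.0
```

```bash
python3 -c "
from m import *
u=np.array([.9754,.2205]);c=np.array([539.3,103.5]);v=np.array([-u[1],u[0]])
t=(c+u*119+v*37)/1000
delta([*t,.212],12.74)
ci,im,d=grab('wrist','w4.png')
"
```

```text
t 6.6 tcp [0.6477 0.1665 0.3048] xdir deg 12.88 delta mm [-0.7  0.5 92.8] yaw 0.0024 F [ 0.3 -0.8 -0.3] w 1.0 g 0.0
```

View pics/w4.png

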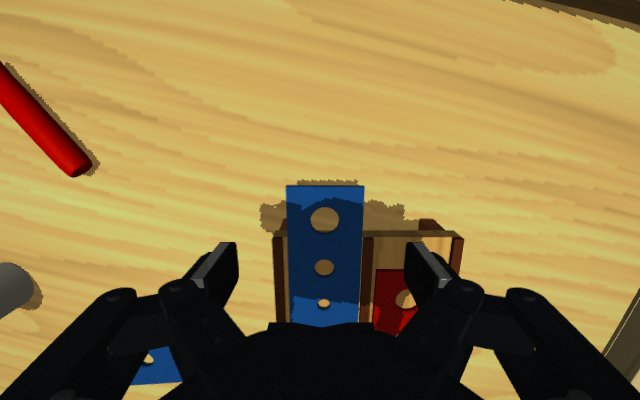

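The plate overhangs (rows 185–232) and sits centred at col 325 between the open fingers. Descend and close.

>>> move_arm(motion=[{"x": 0,"y": 0,"z": 35,"yaw": 0},{"x": 0,"y": 0,"z": 65,"yaw": 0},{"x": 0,"y": 0,"z": 82,"yaw": 0},{"x": 0,"y": 0,"z": 90,"yaw": 0},{"x": 0,"y": 0,"z": 93,"yaw": 0},{"x": 0,"y": 0,"z": 93,"yaw": 0}])

```text
time_s: 7.15
eef_pos: [0.648, 0.1665, 0.2117]
orientation: [-3.122, -0.352, 0.0]
contact_force: [1.6, 0.7, 0.1]
gripper_width: 0.998
grasp_force: 0.0
```

>>> move_arm(motion=[{"x": 0,"y": 0,"z": 0,"yaw": 0},{"x": 0,"y": 0,"z": 0,"yaw": 0},{"x": 0,"y": 0,"z": 0,"yaw": 0},{"x": 0,"y": 0,"z": 0,"yaw": 0},{"x": 0,"y": 0,"z": 0,"yaw": 0},{"x": 0,"y": 0,"z": 0,"yaw": 0}], grip=50, squeeze=80)

```text
time_s: 7.65
eef_pos: [0.6487, 0.1666, 0.214]
orientation: [3.122, 0.352, 0.005]
contact_force: [-0.0, -0.5, 6.0]
gripper_width: 0.68
grasp_force: 83.7
```

>>> move_arm(motion=[{"x": 0,"y": 0,"z": -5,"yaw": 0},{"x": 0,"y": 0,"z": -12,"yaw": 0},{"x": 0,"y": 0,"z": -25,"yaw": 0},{"x": 0,"y": 0,"z": -45,"yaw": 0},{"x": 0,"y": 0,"z": -65,"yaw": 0},{"x": 0,"y": 0,"z": -85,"yaw": 0},{"x": 0,"y": 0,"z": -98,"yaw": 0},{"x": 0,"y": 0,"z": -100,"yaw": 0},{"x": 0,"y": 0,"z": -100,"yaw": 0}])

```text
time_s: 8.4
eef_pos: [0.648, 0.1665, 0.3132]
orientation: [3.122, 0.352, 0.004]
contact_force: [-0.7, -0.5, -0.7]
gripper_width: 0.677
grasp_force: 85.2
```

```bash
python3 -c "
from m import *
ci,im,d=grab('wrist','w5.png')
_,a,_=grab('scene','s5.png')
cv2.imwrite('pics/v5.png',np.vstack([im[150:,:],cv2.resize(a[150:300,200:500],(640,320))])[:,:,::-1])
# tub: centre & angle; plate centre is 54 mm behind TCP along tool x
delta([.4975+.042,-.337,.314],-0.6)
"
```

```text
t 8.5 tcp [0.6473 0.1665 0.3105] xdir deg 12.88 delta mm [-217.4  466.8   -3.2] yaw 0.2353 F [-0.5  0.3 -1.5] w 0.674 g 85.18016785383224
```

View pics/v5.png

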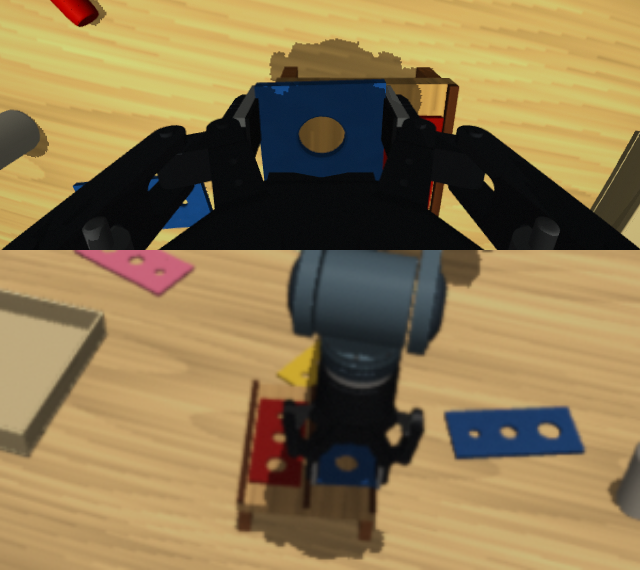

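The plate is held level and clear of the stand, and the red gauge is still in its groove. Carry it over the tub.

>>> move_arm(motion=[{"x": -6,"y": 12,"z": 0,"yaw": 0.02},{"x": -18,"y": 38,"z": 0,"yaw": 0.04},{"x": -33,"y": 71,"z": 0,"yaw": 0.06},{"x": -48,"y": 104,"z": 0,"yaw": 0.08},{"x": -63,"y": 137,"z": 0,"yaw": 0.1},{"x": -78,"y": 170,"z": 0,"yaw": 0.12},{"x": -93,"y": 203,"z": 0,"yaw": 0.14},{"x": -108,"y": 236,"z": 0,"yaw": 0.16},{"x": -123,"y": 269,"z": 0,"yaw": 0.18},{"x": -138,"y": 302,"z": 0,"yaw": 0.2},{"x": -151,"y": 330,"z": 0,"yaw": 0.22},{"x": -160,"y": 350,"z": 0,"yaw": 0.235}])

```text
time_s: 9.5
eef_pos: [0.5681, -0.2134, 0.3103]
orientation: [-3.141, 0.023, 0.004]
contact_force: [0.7, -0.6, -0.3]
gripper_width: 0.677
grasp_force: 85.2
```

```bash
python3 -c "
from h import *
delta([.4975+.043,-.337,.178],-0.6)"
```

```text
t 9.5 tcp [ 0.5681 -0.2134  0.3103] xdir deg -0.82 delta mm [-25.5 124.  132.3] yaw -0.0039 F [ 0.7 -0.6 -0.3] w 0.677 g 85.24175316095352
```

>>> move_arm(motion=[{"x": -5,"y": 25,"z": 0,"yaw": 0},{"x": -12,"y": 60,"z": 0,"yaw": 0},{"x": -19,"y": 95,"z": 0,"yaw": 0},{"x": -24,"y": 118,"z": 0,"yaw": 0},{"x": -26,"y": 124,"z": 5,"yaw": 0},{"x": -26,"y": 124,"z": 20,"yaw": 0},{"x": -26,"y": 124,"z": 45,"yaw": 0},{"x": -26,"y": 124,"z": 72,"yaw": 0},{"x": -26,"y": 124,"z": 92,"yaw": 0},{"x": -26,"y": 124,"z": 99,"yaw": 0},{"x": -26,"y": 124,"z": 100,"yaw": 0}])

```text
time_s: 10.42
eef_pos: [0.5413, -0.3329, 0.2084]
orientation: [-3.137, 0.016, 0.007]
contact_force: [-0.6, 1.0, -1.4]
gripper_width: 0.673
grasp_force: 85.3
```

```bash
python3 -c "
from h import *
delta([.4975+.043,-.337,.178],-0.6)
grab('wrist','w6.png')"
```

```text
t 10.4167 tcp [ 0.5413 -0.3329  0.2084] xdir deg -0.6 delta mm [-0.6  4.2 30.4] yaw 0.0 F [-0.6  1.  -1.4] w 0.673 g 85.29567986726761
```

View pics/w6.png

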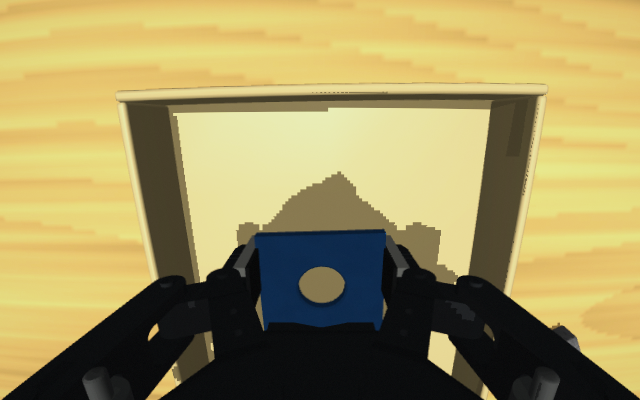

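The plate (cols 255–385) is inside the tub (inner floor cols 175–490), still held level. I'll lower it, slowing for the floor.

>>> move_arm(motion=[{"x": 0,"y": 2,"z": 8,"yaw": 0},{"x": 0,"y": 4,"z": 18,"yaw": 0},{"x": 0,"y": 4,"z": 26,"yaw": 0},{"x": 0,"y": 4,"z": 30,"yaw": 0},{"x": 0,"y": 4,"z": 31,"yaw": 0},{"x": 0,"y": 4,"z": 32,"yaw": 0},{"x": 0,"y": 4,"z": 32,"yaw": 0}])

```text
time_s: 11.05
eef_pos: [0.5426, -0.3381, 0.1797]
orientation: [3.141, -0.016, 0.0]
contact_force: [-0.1, 0.1, -1.6]
gripper_width: 0.676
grasp_force: 85.3
```

>>> move_arm(motion=[{"x": 0,"y": 0,"z": 1,"yaw": 0},{"x": 0,"y": 0,"z": 2,"yaw": 0},{"x": 0,"y": 0,"z": 2,"yaw": 0}])

```text
time_s: 11.3
eef_pos: [0.5426, -0.3381, 0.1778]
orientation: [3.141, -0.016, 0.0]
contact_force: [1.3, 0.1, -1.4]
gripper_width: 0.678
grasp_force: 85.3
```

>>> move_arm(motion=[{"x": 0,"y": 0,"z": 1,"yaw": 0},{"x": 0,"y": 0,"z": 2,"yaw": 0},{"x": 0,"y": 0,"z": 3,"yaw": 0},{"x": 0,"y": 0,"z": 3,"yaw": 0}])

```text
time_s: 11.63
eef_pos: [0.5424, -0.338, 0.1744]
orientation: [-3.141, 0.016, 0.001]
contact_force: [-1.0, 1.3, -0.9]
gripper_width: 0.679
grasp_force: 85.3
```

>>> move_arm(motion=[{"x": 0,"y": 0,"z": 1,"yaw": 0},{"x": 0,"y": 0,"z": 2,"yaw": 0},{"x": 0,"y": 0,"z": 2,"yaw": 0}])

```text
time_s: 11.88
eef_pos: [0.5427, -0.3382, 0.174]
orientation: [-3.141, 0.016, 0.001]
contact_force: [-2.9, 3.1, 9.2]
gripper_width: 0.679
grasp_force: 90.5
```

Light touch on the floor at TCP z 0.174. Ease off 1 mm and release.

>>> move_arm(motion=[{"x": 0,"y": 0,"z": -2,"yaw": 0},{"x": 0,"y": 0,"z": -2,"yaw": 0}])

```text
time_s: 12.05
eef_pos: [0.5427, -0.3382, 0.1752]
orientation: [3.141, -0.016, 0.001]
contact_force: [0.6, 0.4, -1.3]
gripper_width: 0.677
grasp_force: 85.4
```

>>> move_arm(motion=[{"x": 0,"y": 0,"z": 0,"yaw": 0},{"x": 0,"y": 0,"z": 0,"yaw": 0},{"x": 0,"y": 0,"z": 0,"yaw": 0},{"x": 0,"y": 0,"z": 0,"yaw": 0},{"x": 0,"y": 0,"z": 0,"yaw": 0},{"x": 0,"y": 0,"z": 0,"yaw": 0}], grip=82)

```text
time_s: 12.55
eef_pos: [0.5425, -0.3381, 0.1746]
orientation: [-3.141, 0.016, 0.0]
contact_force: [0.1, -1.2, -0.2]
gripper_width: 0.958
grasp_force: 0.0
```

>>> move_arm(motion=[{"x": 0,"y": 0,"z": -10,"yaw": 0},{"x": 0,"y": 0,"z": -25,"yaw": 0},{"x": 0,"y": 0,"z": -50,"yaw": 0},{"x": 0,"y": 0,"z": -80,"yaw": 0},{"x": 0,"y": 0,"z": -115,"yaw": 0},{"x": 0,"y": 0,"z": -150,"yaw": 0},{"x": 0,"y": 0,"z": -180,"yaw": 0},{"x": -20,"y": 0,"z": -195,"yaw": 0},{"x": -45,"y": 0,"z": -200,"yaw": 0},{"x": -60,"y": 0,"z": -200,"yaw": 0},{"x": -60,"y": 0,"z": -200,"yaw": 0}])

```text
time_s: 13.47
eef_pos: [0.4809, -0.3374, 0.3772]
orientation: [3.139, -0.018, 0.002]
contact_force: [0.2, 0.5, 0.0]
gripper_width: 0.963
grasp_force: 0.0
```

```bash
python3 -c "
from m import *
ci,im,d=grab('wrist')
_,a,_=grab('scene')
cv2.imwrite('pics/v7.png',np.vstack([im[:280,:],cv2.resize(a[130:290,130:450],(640,320))])[:,:,::-1])
meas(ci,im,{'blue':(0,0,640,400)},{'blue':.01})
m=cv2.inRange(cv2.cvtColor(im,cv2.COLOR_RGB2HSV),(100,110,40),(125,255,255))>0
v,u=np.nonzero(m&(d>0));o,r=ray(ci,np.c_[u,v]);P=o+r*d[v,u][:,None];print('z',np.percentile(P[:,2],[2,50,98]))
delta([.5,-.3,.4])
"
```

```text
blue [ 495. -338.] [129.  59.] 
 [[430.0, -310.0], [431.0, -370.0], [561.0, -366.0], [559.0, -307.0]]
z [0.00963154 0.01115621 0.01268928]
t 13.5667 tcp [ 0.4824 -0.3375  0.3761] xdir deg -0.62 delta mm [ 17.2 -37.6 -23.9] yaw None F [ 0.3 -0.5 -0.1] w 0.964 g 0.0
```

View pics/v7.png

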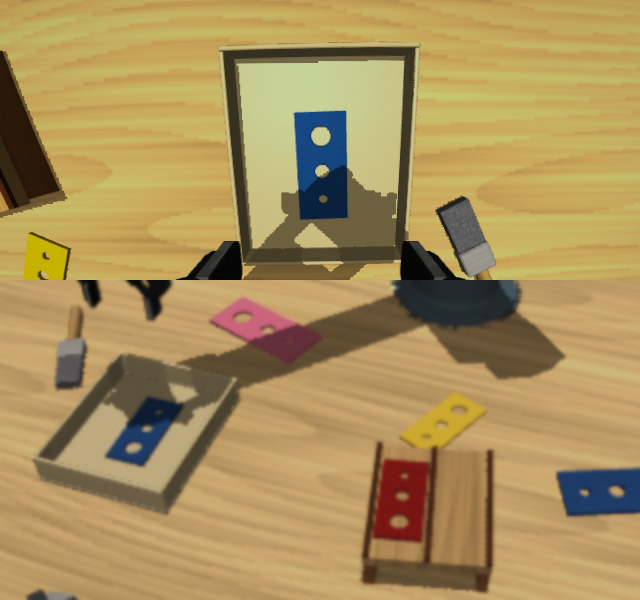

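The blue gauge lies flat in the middle of the tub (wrist image around (321,165), top face at z ≈ 0.011). The red gauge is still in its groove, and the gripper is clear.

```bash
python3 -c "
from workcell import *
print(finish_job())"
```

```text
the job is handed in; nothing more can be done
None
```

The blue gauge was slid out to about 44 mm of overhang, gripped by that end, lifted off and laid flat in the cream tub; the red gauge is still in its groove, and I handed the job in at about 13.6 s.

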